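Find the fuller tea tin and seat it in the dispenser

TASK

One of the two closed tea tins is full and the other is running low: lift first the red-lidded tin off the board and set it back, then lift the blue-lidded one, to feel which is heavier. Seat the heavier tin upright in the square well of the tea dispenser and press it down until it is fully home on the hidden stop, bearing on the stop for a moment with about 18 N and never more than 30 N, and leave the lighter one standing upright on the board. Do not tip the tins or disturb the other things on the counter.

Things in the scene. Friction and masses are not known exactly. Their poses are not given: they have to be found in the camera images.
- tin_red: closed square tea tin, silver with a paper band and a red lid, 58 x 58 mm and 95 mm tall, with straight sides; origin at the centre of its underside, z up, x and y square to its faces. The lid cannot come off. It stands on the board; its contents are hidden. It weighs between 0.2 and 0.7 kg in all; one of the two tins, and not always the same, weighs at least 0.15 kg more than the other.
- tin_blue: closed square tea tin, silver with a paper band and a blue lid, 58 x 58 mm and 95 mm tall, with straight sides; origin at the centre of its underside, z up, x and y square to its faces. The lid cannot come off. It stands on the board; its contents are hidden. It weighs between 0.2 and 0.7 kg in all; one of the two tins, and not always the same, weighs at least 0.15 kg more than the other.
- board: wooden serving board, fixed to the counter, 150 mm (its x) by 300 mm (its y), 12 mm thick; origin at the centre of its underside, on the counter. The tins start about 150 mm apart on its long middle line, either one on the left.
- holder: tea dispenser, fixed. Origin on the counter under the centre of its square well; z up, x and y square to the well. The well is a dark steel block, 100 x 100 mm, top 60 mm above the counter, with a 61 x 61 mm hole (4 mm chamfer at the mouth). Its green body, 156 mm tall, begins 120 mm from the centre on the -y side.
- carriage: black rubber-topped carriage that forms the floor of the well; origin at the centre of its top, 32 to 37 mm above the counter at first. It slides straight down under about 8 N, the tin's weight included, and stays where it is left. Hidden under it is a hard stop for the tin: a tin fully home has its underside 17 to 27 mm above the counter (set differently each time, not measured).
- milk_1: small white milk bottle with a blue cap, 50 mm across, 110 mm tall; origin at the centre of its underside. Bystander: leave it where it is.
- milk_2: a second such milk bottle; origin at the centre of its underside. Bystander: leave it where it is.
- jar: amber honey jar with a brass cap, 66 mm across, 85 mm tall; origin at the centre of its underside. Bystander: leave it where it is.
- mug: blue mug, 76 mm across, 85 mm tall; origin at the centre of its underside. Bystander: leave it where it is.
- bowl: white bowl, 100 mm across, 45 mm tall; origin at the centre of its underside. Bystander: leave it where it is.
- cake: small round cake with red berries on a 100 mm white plate, 62 mm tall; origin at the centre of its underside. Bystander: leave it where it is.
Not all that is in view belongs to the job. What is shaped like the tin_blue but pink or turquoise is not meant. Leave any turquoise look-alike of the tin_red alone.

How it is judged:
By the outcome, as a careful person would: the job done as asked, in the order asked, and still so for the second after the job is handed in, with the robot touching nothing.
It also fails if it takes over 72 s, if anything falls off the work surface, if the arm or the gripper's body presses on something with over 40 N, if the wrist force passes 120 N, or if a joint passes its speed limit or range.

ROBOT

A 7-joint arm with a two-finger parallel gripper is mounted at the origin on the work surface. World frame = base frame: x ahead of the robot, y to its left, z up, the work surface at z = 0. Lengths are in mm, angles in rad, forces in N, time in s.
With the tool pointing down it reaches from about 400 to 850 mm from the base axis. Payload 10.4 kg.
Tool frame: the origin (TCP) lies midway between the tips of the shut fingers; the grasp point (between the pads) lies 19 mm behind it (grip_point_offset is the distance from the TCP to the grasp point, in mm); z points along the fingers, y is the line along which they close (so a half turn about z gives the same grasp; the last joint's range is limited). The gripper opens to 87 mm and grips with 3 to 60 N. Pads are 19 mm wide; open, the fingers measure 117 mm over their backs; the gripper's body (75 mm by 190 mm) begins 51 mm behind the grasp point.
Start: joints at [-1.181, 0.332, -0.065, 1.46, 0.022, 1.35, -0.088], TCP at [250.725, 572.529, 222.576] pointing down, gripper open.
Joint ranges: [-2.6, 2.6], [-0.5, 2.12], [-1.47, 1.34], [0.16, 2.42], [-1.27, 4.41], [0.06, 2.06], [-2.6, 2.6]. Speed limits (rad/s): [2.22, 2.22, 2.79, 2.79, 3.14, 3.14, 3.14].

INTERFACE

Orientations are given as a unit quaternion [x, y, z, w].
In Python, from bench import state, grab_frame, camera_params, job_done, grip_point_offset gives the robot as it stands.
- The arm moves only by the tool jog_arm, never from a script. Its argument "motion" is a list that holds one entry, the list of rows, each a list of 7 numbers: the shift along the tool's x, y, z in cm, then the turn, a rotation vector about the tool's x, y, z in degrees, then the gripper's target within -1 to 1 (fully open at 1, half-way at 0, shut at -1). A call has 1 to 5 rows; each row is the pose to reach, as a shift and turn from the pose commanded when the call began, along the tool's axes at that moment; what a row does not reach only later rows make up. A row lasts 1/10 s, in which the tool goes at most 50 mm and 8.59 degrees, less where a joint would pass 70% of its speed; a pose out of reach is approached as far as the arm can. A call with a gripper value outside its range is refused whole. The fingers move at their own pace and stop on an object; the grip force is fixed at half the most. Time passes only in rows, so rows that repeat a pose let the fingers close. It gives the time, the measured TCP pose, the force, the opening and the grip force at its end, in the units of the state.
- state(): the state, without advancing time (a new reading comes with each control period).
- grab_frame(name): name is "side" or "top" or "wrist"; returns the picture (400x640x3 uint8, blue, green, red); there is no depth.
- camera_params(name): a dict with "fx", "fy", "cx", "cy" (pixels), "distortion" ([k1, k2, p1, p2, k3] as OpenCV has them; the pictures are not rectified), "origin" and "attitude" of the camera in the world; the wrist camera has in their place "hand_eye" (4x4, takes a point from camera to tool coordinates, whose origin is the TCP and whose axes are the flange's). Camera axes: x right, y up, looking along -z (the intrinsics and any distortion apply to the point x, -y, -z); pixel columns grow to the right and rows downward; lengths in mm; the calibration is good to about 2 mm. A picture is of the moment at which its call begins: read the wrist's pose just before it. camera_params takes no time and is no camera call.
- job_done(): hands the job in; it is judged then, once.
The state is a dict: "t": time; "joints": joint angles; "qd": joint speeds; "tau": joint torques, N m; "position": TCP position; "orientation": TCP orientation; "force": force on the tool from outside, world axes, zero at the start; "wrist_torque": the same for the moment, N m; "gripper_width": opening from 0.0 (shut) to 1.0 (fully open); "gripper_force": force on a finger pad.
Only numpy, scipy, OpenCV 4.12 (cv2) and the standard library are available. Lean on these libraries where they do the work, as an engineer would, in place of code of your own. Each camera call takes 0.05 s, during which the arm holds its last target. There are 200 camera calls.

## Working session

There is one attempt and no reset: what is moved stays moved. The work goes in short steps, Python scripts to look and compute and a tool call to move; the robot and the scene stay as the last step left them, time stands still between calls to the robot, and variables do not carry over. Pictures are saved under pics/ and viewed, at most 10 in all, crops included, and the job is handed in when it is done.

Besides the shell and the picture viewer there is one more tool, called as name(argument=value, ...) on one line, values as JSON. jog_arm: Moves the arm, as the interface text tells. Its arguments: {"type":"object","properties":{"motion":{"type":"array"}},"required":["motion"]}

```bash
mkdir -p pics; ls
python3 - <<'E'
from bench import *
import cv2
print(state()); print(grip_point_offset)
for n in ("top","side","wrist"):
    print(n,camera_params(n)); cv2.imwrite(f"pics/{n}0.png",grab_frame(n))
E
```

```text
pics
{'t': 0.0, 'joints': array([-1.18060439,  0.33289288, -0.06469681,  1.46096095,  0.02159089,
        1.34991194, -0.08848508]), 'qd': array([ 4.66835648e-05, -1.58737735e-03, -2.92288785e-04, -1.35122949e-03,
       -1.05860436e-03,  1.42950296e-04,  5.11710501e-04]), 'tau': array([ 6.84019069e-04, -6.23260331e+01,  2.49568652e-02, -3.89893270e+01,
       -6.14272454e-02,  4.00762120e-02,  1.81705718e-04]), 'position': array([250.57400662, 572.13157626, 221.73145024]), 'orientation': array([ 2.04918319e-01,  9.78778799e-01, -7.28996208e-04, -1.21144692e-04]), 'force': array([ 0.91960003,  0.55736411, -0.02629329]), 'wrist_torque': array([-0.00626649, -0.02699667, -0.01286042]), 'gripper_force': 0.0, 'gripper_width': 0.9962659099652387}
18.700000000000003
top {'fx': 435.1892203515452, 'fy': 435.1892203515452, 'cx': 328.7653006724782, 'cy': 190.91941897690586, 'distortion': array([-0.08689259,  0.        ,  0.        ,  0.        ,  0.        ]), 'origin': array([ 456.04252328,   95.86371727, 1297.40661674]), 'attitude': array([ 0.02526537, -0.01522585, -0.7012107 ,  0.71234359])}
[... 181 characters left out ...]
0.        ]), 'origin': array([ 241.34243758, -525.50818121,  723.79798829]), 'attitude': array([ 0.38512053, -0.08425569, -0.19692936,  0.89766474])}
wrist {'fx': 331.9775652949115, 'fy': 331.9775652949115, 'cx': 325.6174808959454, 'cy': 196.48004387391833, 'distortion': array([-0.02714252,  0.        ,  0.        ,  0.        ,  0.        ]), 'hand_eye': array([[-6.88010136e-04,  9.65810373e-01,  2.59248625e-01,
         7.01129458e+01],
       [ 9.99999639e-01,  7.93565652e-04, -3.02505177e-04,
        -1.16401157e+00],
       [-4.97893443e-04,  2.59248323e-01, -9.65810571e-01,
        -1.62266030e+02],
       [ 0.00000000e+00,  0.00000000e+00,  0.00000000e+00,
         1.00000000e+00]])}
```

View pics/top0.png

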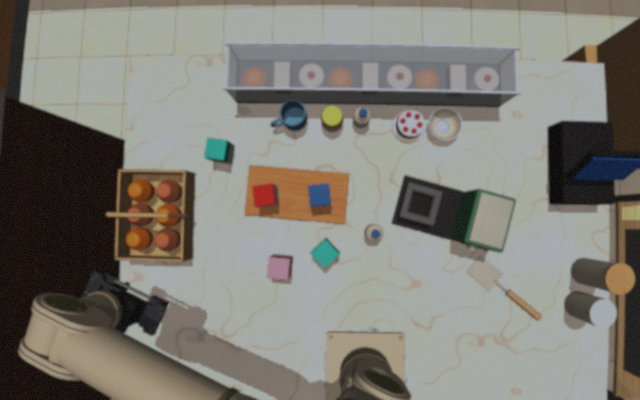

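View pics/side0.png

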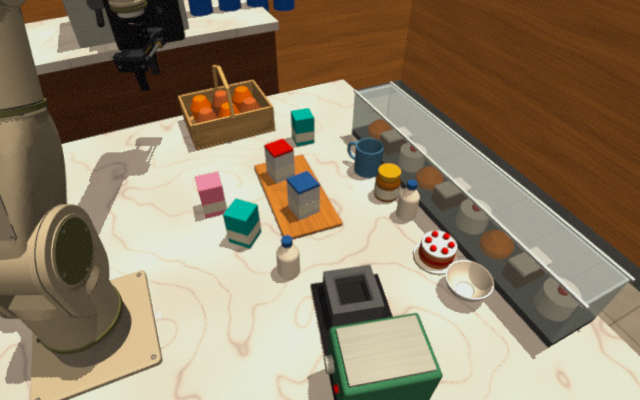

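The top view shows the red lid at (264,195), the blue lid at (320,195) on the board, the well at about (420,203), with a milk bottle at (374,233) near the path. The side view agrees with this.

```bash
cat > h.py <<'E'
import numpy as np, cv2
from scipy.spatial.transform import Rotation as R
from bench import *
def campose(n,st=None):
    p=camera_params(n)
    if n=="wrist":
        Rt=R.from_quat(st["orientation"]).as_matrix(); H=p["hand_eye"]
        return p,Rt@H[:3,:3],Rt@H[:3,3]+st["position"]
    return p,R.from_quat(p["attitude"]).as_matrix(),np.array(p["origin"])
def ray(n,px,z,st=None):
    p,A,o=campose(n,st)
    K=np.array([[p["fx"],0,p["cx"]],[0,p["fy"],p["cy"]],[0,0,1]])
    u=cv2.undistortPoints(np.float64(px).reshape(-1,1,2),K,p["distortion"]).reshape(-1,2)
    d=np.c_[u[:,0],-u[:,1],-np.ones(len(u))]@A.T
    return (o+d*((z-o[2])/d[:,2])[:,None])[:,:2]
def hsvmask(im,lo,hi):
    return cv2.inRange(cv2.cvtColor(im,cv2.COLOR_BGR2HSV),np.array(lo),np.array(hi))
def blob(m,near,rad=40):
    """largest contour whose centre lies within rad of near"""
    cs,_=cv2.findContours(m,cv2.RETR_EXTERNAL,cv2.CHAIN_APPROX_NONE)
    cs=[c for c in cs if np.hypot(*(c.reshape(-1,2).mean(0)-near))<rad]
    return max(cs,key=cv2.contourArea).reshape(-1,2)
def rect(n,c,z,st=None):
    w=ray(n,c,z,st); (x,y),(a,b),t=cv2.minAreaRect(w.astype(np.float32))
    return np.round([x,y,a,b,t],1)
E
python3 - <<'E'
from h import *
im=cv2.imread("pics/top0.png")
b=blob(hsvmask(im,[105,120,60],[125,255,255]),(320,195),15); print("blue",rect("top",b,107))
r=blob(hsvmask(im,[0,190,90],[5,255,255])|hsvmask(im,[174,150,90],[180,255,255]),(264,195),15); print("red",rect("top",r,107))
w=hsvmask(im,[6,90,60],[22,255,255]); print("board",rect("top",blob(cv2.morphologyEx(w,cv2.MORPH_CLOSE,np.ones((25,25))),(297,195),20),12))
g=cv2.cvtColor(im,cv2.COLOR_BGR2GRAY); print(g[203,385:470]); print(g[170:240,420])
print("milk",ray("top",[[374,231]],110), ray("top",[[420,203],[420,178]],60))
cv2.imwrite("pics/crop1.png",cv2.resize(im[150:280,200:400+130],None,fx=2.4,fy=2.4))
E
```

```text
blue [513.  139.3  52.1  50.8   7.2]
red [510.7 293.1  54.   53.9   8. ]
board [519.  210.9 296.2 147.9  85.9]
[168 170 169 169 170 168 171 170 169 169 160 133  88  52  39  34  30  50
  71  78  86  82  81  75  61  46  35  38  32  35  33  35  40  34  39  36
  36  36  37  37  32  31  32  34  38  37  46  57  70  78  81  84  79  76
  62  51  38  41  35  35  37  37  38  37  35  37  37  39  40  39  35  38
  34  33  34  34  34  35  28  25  31  33  34  26  34]
[169 169 170 168 169 170 166 162 144 113  71  43  37  43  46  64  74  84
  86  84  81  67  55  38  34  29  31  34  37  40  36  37  37  36  35  34
  34  39  34  40  33  38  37  38  51  60  76  78  84  84  82  71  54  37
  31  26  32  28  42  41  67 113 146 166 170 172 170 173 168 169]
milk [[416.71434086 -11.49686467]] [[ 496.39855518 -146.25684184]
 [ 567.81029923 -145.96597595]]
```

View pics/crop1.png

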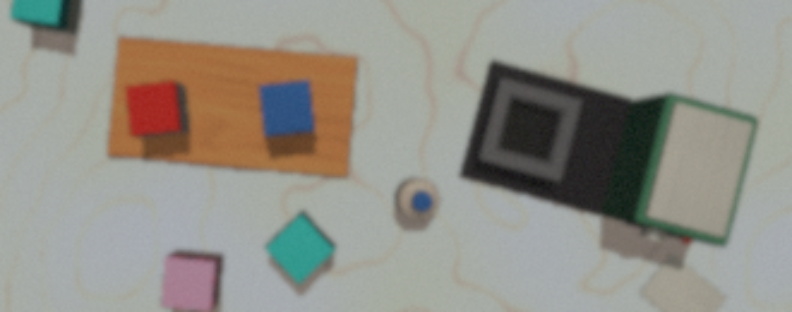

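The crop shows the well frame tilted by about 13°, the two tins slightly yawed, and a clear route between them.

```bash
cat >> h.py <<'E'
def go(x,y,z,psi):
    """print shift (cm) and turn (deg) from the present pose to TCP x,y,z, tool down, tool y at psi deg in the world"""
    s=state(); R0=R.from_quat(s["orientation"]); c,n=np.cos(np.radians(psi)),np.sin(np.radians(psi))
    R1=R.from_matrix(np.array([[-n,c,0],[c,n,0],[0,0,-1]]))
    print("shift",np.round(R0.inv().apply(np.array([x,y,z])-s["position"])/10,2),"turn",np.round((R0.inv()*R1).as_rotvec(degrees=True),2), "pos",np.round(s["position"],1),"F",np.round(s["force"],2),"w",round(s["gripper_width"],3),"t",s["t"])
E
python3 - <<'E'
from h import *
im=cv2.imread("pics/top0.png")
g=cv2.cvtColor(im,cv2.COLOR_BGR2GRAY); m=cv2.inRange(g,56,100); m[:, :400]=0; m[:,445:]=0; m[:180]=0;m[225:]=0
f=cv2.morphologyEx(m,cv2.MORPH_OPEN,np.ones((3,3)))
print("frame",rect("top",blob(f,(420,203),15),60))
h=cv2.inRange(g,0,56); z=np.zeros_like(h); z[185:220,404:438]=255
print("hole",rect("top",blob(h&z,(420,203),6),60))
go(505,293,215,6)
E
```

```text
frame [ 495.2 -148.3  102.2  103.6   74.9]
hole [ 495.3 -148.4   63.1   63.3   75.9]
shift [-34.5  -15.37   0.72] turn [-5.000e-02  3.000e-02  6.035e+01] pos [250.6 572.2 222. ] F [ 1.06 -0.31 -0.36] w 1.0 t 0.15
```

jog_arm(motion=[[[-4.3,-1.9,0,0,0,8,1],[-8.6,-3.8,0,0,0,16,1],[-12.9,-5.7,0,0,0,24,1],[-17.2,-7.6,0,0,0,32,1],[-21.5,-9.6,0,0,0,40,1]]])

```text
t: 0.65
position: [410.1, 396.7, 222.4]
orientation: [0.53, 0.848, -0.0, -0.0]
force: [0.8, -0.2, 0.6]
gripper_width: 1.002
gripper_force: 0.0
```

Run:
```python
from h import *
go(505,293,215,7)
```

```text
shift [-13.48   3.98   0.74] turn [-1.000e-02 -1.000e-02  1.903e+01] pos [410.1 396.7 222.4] F [ 0.79 -0.24  0.58] w 1.002 t 0.65
```

jog_arm(motion=[[[-4.5,1.3,0.2,0,0,7,1],[-9.0,2.6,0.5,0,0,14,1],[-13.5,4.0,0.7,0,0,19,1],[-13.5,4.0,0.7,0,0,19,1],[-13.5,4.0,0.7,0,0,19,1]]])

```text
t: 1.15
position: [505.4, 294.0, 215.2]
orientation: [0.661, 0.75, -0.0, -0.0]
force: [-0.2, 1.6, -0.7]
gripper_width: 1.001
gripper_force: 0.0
```

Run:
```python
from h import *
s=state(); im=grab_frame("wrist"); cv2.imwrite("pics/w1.png",im); print(s)
```

```text
{'t': 1.15, 'joints': array([-0.82694483,  0.24636915,  0.26445875,  1.59677821, -0.065964  ,
        1.30788296, -0.42678418]), 'qd': array([-0.03317166, -0.00414819, -0.04261904,  0.00137849, -0.00656772,
        0.00133287, -0.00033208]), 'tau': array([ 3.04548003e+00, -5.40933895e+01,  5.75960398e+00, -3.85559750e+01,
        3.16742957e-01, -1.48191961e-02,  9.08676720e-04]), 'position': array([505.39946672, 293.99228407, 215.21227838]), 'orientation': array([ 6.61137879e-01,  7.50264352e-01, -3.25733988e-04, -4.25000068e-05]), 'force': array([-0.24190167,  1.60133225, -0.7293006 ]), 'wrist_torque': array([-0.00357492,  0.02917749,  0.0156699 ]), 'gripper_force': 0.0, 'gripper_width': 1.0005737995106119}
```

View pics/w1.png

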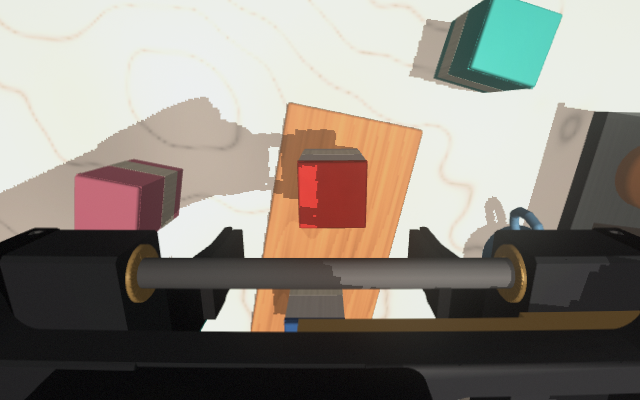

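The red lid is fully visible at columns 299–367 and rows 160–228, almost square to the gripper.

Run:
```python
from h import *
im=cv2.imread("pics/w1.png"); s=state()
m=hsvmask(im,[0,150,70],[6,255,255])|hsvmask(im,[174,150,70],[180,255,255])
r=rect("wrist",blob(m,(333,193),20),107,s); print(r)
t=r[4]%90; t=t-90 if t>45 else t
go(r[0],r[1],62,t)
```

```text
[509.8 294.5  57.7  57.5   7.4]
shift [-0.17  0.52 15.33] turn [-0.04 -0.01 -0.01] pos [504.5 295.5 215.3] F [-0.76  0.32 -0.88] w 0.997 t 1.2
```

jog_arm(motion=[[[-0.15,0.5,3,0,0,0,1],[-0.15,0.5,7,0,0,0,1],[-0.15,0.5,11,0,0,0,1],[-0.15,0.5,14,0,0,0,1],[-0.15,0.5,15.3,0,0,0,1]]])

```text
t: 1.7
position: [507.4, 295.0, 59.5]
orientation: [0.659, 0.752, -0.002, -0.001]
force: [-0.3, 0.6, -0.1]
gripper_width: 0.999
gripper_force: 0.0
```

jog_arm(motion=[[[0,0,0,0,0,0,1],[0,0,0,0,0,0,-1],[0,0,0,0,0,0,-1],[0,0,0,0,0,0,-1],[0,0,0,0,0,0,-1]]])

```text
t: 2.2
position: [510.5, 294.6, 63.5]
orientation: [0.66, 0.751, 0.001, 0.0]
force: [-0.7, -0.4, 0.7]
gripper_width: 0.722
gripper_force: 0.0
```

Run:
```python
from h import *
go(509.8,294.5,62,7.4)
```

```text
shift [-0.   -0.07  0.15] turn [ 0.07 -0.05 -0.05] pos [510.5 294.6  63.5] F [-0.68 -0.41  0.65] w 0.722 t 2.2
```

jog_arm(motion=[[[0,0,0,0,0,0,-1],[0,0,0,0,0,0,-1],[0,0,0,0,0,0,-1],[0,0,0,0,0,0,-1],[0,0,0,0,0,0,-1]]])

```text
t: 2.7
position: [510.6, 294.5, 63.2]
orientation: [0.66, 0.751, 0.001, 0.0]
force: [2.2, 0.8, 5.2]
gripper_width: 0.664
gripper_force: 30.0
```

jog_arm(motion=[[[0,0,-0.5,0,0,0,-1],[0,0,-1.5,0,0,0,-1],[0,0,-2.5,0,0,0,-1],[0,0,-3.3,0,0,0,-1],[0,0,-3.5,0,0,0,-1]]])

```text
t: 3.2
position: [510.6, 294.6, 99.0]
orientation: [0.66, 0.751, 0.001, 0.0]
force: [0.1, 1.1, -5.2]
gripper_width: 0.666
gripper_force: 30.0
```

jog_arm(motion=[[[0,0,0,0,0,0,-1],[0,0,0,0,0,0,-1],[0,0,0,0,0,0,-1],[0,0,0,0,0,0,-1],[0,0,0,0,0,0,-1]]])

```text
t: 3.7
position: [510.0, 294.2, 97.3]
orientation: [0.66, 0.751, -0.0, -0.0]
force: [-0.2, -0.4, -5.2]
gripper_width: 0.665
gripper_force: 30.0
```

jog_arm(motion=[[[0,0,0,0,0,0,-1],[0,0,0,0,0,0,-1]]])

```text
t: 3.9
position: [510.0, 294.3, 97.5]
orientation: [0.66, 0.751, -0.0, -0.0]
force: [-0.1, -0.0, -4.6]
gripper_width: 0.666
gripper_force: 30.0
```

jog_arm(motion=[[[0,0,0,0,0,0,-1],[0,0,0,0,0,0,-1]]])

```text
t: 4.1
position: [510.1, 294.3, 97.6]
orientation: [0.66, 0.751, 0.0, -0.0]
force: [-0.9, 0.5, -5.8]
gripper_width: 0.666
gripper_force: 30.0
```

jog_arm(motion=[[[0,0,1.2,0,0,0,-1],[0,0,2.4,0,0,0,-1],[0,0,3.0,0,0,0,-1],[0,0,3.4,0,0,0,-1],[0,0,3.4,0,0,0,-1]]])

```text
t: 4.6
position: [509.9, 294.1, 63.4]
orientation: [0.66, 0.751, -0.0, -0.0]
force: [1.0, 0.9, -5.4]
gripper_width: 0.668
gripper_force: 30.0
```

jog_arm(motion=[[[0,0,0,0,0,0,-1],[0,0,0,0,0,0,-1]]])

```text
t: 4.8
position: [510.1, 294.3, 63.4]
orientation: [0.66, 0.751, 0.0, -0.0]
force: [-0.1, 0.1, -6.1]
gripper_width: 0.663
gripper_force: 30.0
```

jog_arm(motion=[[[0,0,0.1,0,0,0,-1],[0,0,0.1,0,0,0,-1],[0,0,0.1,0,0,0,-1]]])

```text
t: 5.1
position: [510.2, 294.4, 63.2]
orientation: [0.66, 0.751, 0.0, -0.0]
force: [-3.3, -2.3, 5.4]
gripper_width: 0.665
gripper_force: 30.0
```

Run:
```python
from h import *
go(504,139,215,7.2)
```

```text
shift [-15.32  -2.6  -15.19] turn [ 0.02 -0.03  0.14] pos [510.2 294.4  63.2] F [-3.25 -2.33  5.43] w 0.665 t 5.1
```

jog_arm(motion=[[[0,0,0,0,0,0,1],[0,0,0,0,0,0,1],[0,0,0,0,0,0,1],[0,0,0,0,0,0,1],[0,0,0,0,0,0,1]]])

```text
t: 5.6
position: [510.1, 294.3, 62.5]
orientation: [0.66, 0.751, 0.0, 0.0]
force: [-0.2, -1.3, -0.0]
gripper_width: 0.975
gripper_force: 0.0
```

jog_arm(motion=[[[0,0,-3,0,0,0,1],[0,0,-7,0,0,0,1],[-3,-0.5,-11,0,0,0,1],[-7,-1.2,-14,0,0,0,1],[-11,-1.9,-15.2,0,0,0,1]]])

```text
t: 6.1
position: [506.3, 182.2, 217.8]
orientation: [0.66, 0.751, 0.002, 0.001]
force: [1.6, -0.4, -0.7]
gripper_width: 1.002
gripper_force: 0.0
```

jog_arm(motion=[[[-3,-0.5,0,0,0,0,1],[-4.3,-0.7,0,0,0,0,1],[-4.3,-0.7,0,0,0,0,1],[-4.3,-0.7,0,0,0,0,1]]])

```text
t: 6.5
position: [503.6, 140.7, 214.2]
orientation: [0.66, 0.751, -0.0, -0.0]
force: [-0.5, 0.3, -0.2]
gripper_width: 0.999
gripper_force: 0.0
```

Run:
```python
from h import *
s=state(); im=grab_frame("wrist"); cv2.imwrite("pics/w2.png",im)
m=hsvmask(im,[105,120,40],[125,255,255])
r=rect("wrist",blob(m,(333,193),40),107,s); print(r)
t=r[4]%90; t=t-90 if t>45 else t
go(r[0],r[1],62,t)
tp=grab_frame("top")
m=hsvmask(tp,[0,190,90],[5,255,255])|hsvmask(tp,[174,150,90],[180,255,255])
try: print("red",rect("top",blob(m,(264,195),15),107))
except Exception as e: print(e)
```

```text
[490.5 144.6  10.7  36.8   8.2]
shift [ 0.51 -1.24 15.22] turn [-0.03 -0.02 -0.73] pos [503.6 141.1 214.1] F [-0.18  0.3  -0.62] w 1.002 t 6.55
red [510.4 293.1  53.4  53.3   5.3]
```

View pics/w2.png

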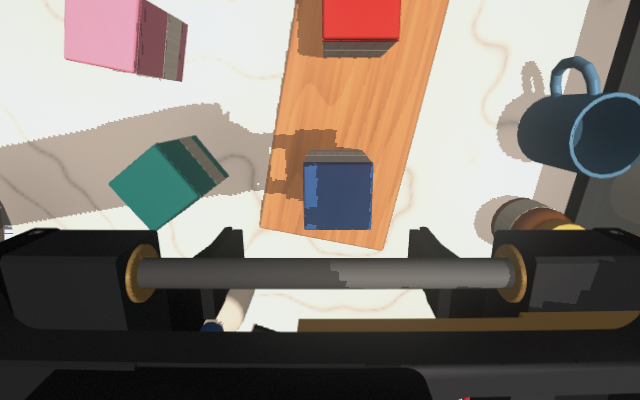

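The blue lid is at columns 304–372 and rows 162–230, and red is standing again. The mask only caught part of the blue lid, so I'm loosening it.

Run:
```python
from h import *
im=cv2.imread("pics/w2.png"); s=state()
m=hsvmask(im,[100,80,30],[130,255,255]); m=cv2.morphologyEx(m,cv2.MORPH_OPEN,np.ones((3,3)))
r=rect("wrist",blob(m,(338,196),15),107,s); print(r, ray("wrist",[[337.5,196]],107,s))
t=r[4]%90; t=t-90 if t>45 else t
go(r[0],r[1],62,t)
```

```text
[513.8 139.3  56.7  57.4   7.4] [[513.64063135 140.05928258]]
shift [-0.31  1.   15.21] turn [-0.04 -0.01  0.09] pos [503.6 141.1 214.1] F [-0.12  0.94  0.37] w 1.001 t 6.6
```

jog_arm(motion=[[[-0.25,1.0,3,0,0,0,1],[-0.25,1.0,7,0,0,0,1],[-0.25,1.0,11,0,0,0,1],[-0.25,1.0,14,0,0,0,1],[-0.25,1.0,15.2,0,0,0,1]]])

```text
t: 7.1
position: [512.1, 138.7, 59.3]
orientation: [0.66, 0.752, -0.002, -0.001]
force: [-0.7, -0.3, 1.3]
gripper_width: 1.001
gripper_force: 0.0
```

jog_arm(motion=[[[0,0,0,0,0,0,1],[0,0,0,0,0,0,-1],[0,0,0,0,0,0,-1],[0,0,0,0,0,0,-1],[0,0,0,0,0,0,-1]]])

```text
t: 7.6
position: [514.6, 138.2, 63.4]
orientation: [0.66, 0.751, 0.001, 0.0]
force: [-0.7, -0.0, -0.4]
gripper_width: 0.721
gripper_force: 0.0
```

jog_arm(motion=[[[0,0,0,0,0,0,-1],[0,0,0,0,0,0,-1],[0,0,0,0,0,0,-1],[0,0,0,0,0,0,-1],[0,0,0,0,0,0,-1]]])

```text
t: 8.1
position: [514.4, 138.2, 63.1]
orientation: [0.66, 0.751, 0.0, 0.0]
force: [-2.8, -0.3, 6.7]
gripper_width: 0.664
gripper_force: 30.0
```

jog_arm(motion=[[[0,0,-0.5,0,0,0,-1],[0,0,-1.5,0,0,0,-1],[0,0,-2.5,0,0,0,-1],[0,0,-3.3,0,0,0,-1],[0,0,-3.5,0,0,0,-1]]])

```text
t: 8.6
position: [514.8, 138.2, 99.0]
orientation: [0.66, 0.751, 0.001, 0.0]
force: [-0.3, 0.2, -3.5]
gripper_width: 0.666
gripper_force: 30.0
```

jog_arm(motion=[[[0,0,0,0,0,0,-1],[0,0,0,0,0,0,-1],[0,0,0,0,0,0,-1],[0,0,0,0,0,0,-1],[0,0,0,0,0,0,-1]]])

```text
t: 9.1
position: [514.0, 138.0, 97.3]
orientation: [0.66, 0.751, -0.0, -0.0]
force: [0.4, 0.4, -1.5]
gripper_width: 0.666
gripper_force: 30.0
```

jog_arm(motion=[[[0,0,0,0,0,0,-1],[0,0,0,0,0,0,-1]]])

```text
t: 9.3
position: [514.1, 138.0, 97.5]
orientation: [0.66, 0.751, 0.0, -0.0]
force: [0.7, -0.2, -1.9]
gripper_width: 0.659
gripper_force: 30.0
```

Blue weighs about 2 N and red about 5.3 N, so red is the heavier. I'm setting blue back.

jog_arm(motion=[[[0,0,1.2,0,0,0,-1],[0,0,2.4,0,0,0,-1],[0,0,3.2,0,0,0,-1],[0,0,3.4,0,0,0,-1],[0,0,3.45,0,0,0,-1]]])

```text
t: 9.8
position: [513.2, 137.7, 62.9]
orientation: [0.66, 0.751, -0.001, -0.001]
force: [-9.4, -2.8, 14.2]
gripper_width: 0.662
gripper_force: 30.0
```

jog_arm(motion=[[[0,0,0.05,0,0,0,-1],[0,0,0.05,0,0,0,-1],[0,0,0.05,0,0,0,-1]]])

```text
t: 10.1
position: [513.2, 137.7, 62.9]
orientation: [0.66, 0.751, -0.001, -0.001]
force: [-9.2, -2.6, 14.2]
gripper_width: 0.664
gripper_force: 30.0
```

jog_arm(motion=[[[0,0,0,0,0,0,1],[0,0,0,0,0,0,1],[0,0,0,0,0,0,1],[0,0,0,0,0,0,1],[0,0,0,0,0,0,1]]])

```text
t: 10.6
position: [514.1, 138.0, 62.4]
orientation: [0.66, 0.751, -0.0, -0.0]
force: [-0.4, -0.4, -0.4]
gripper_width: 0.976
gripper_force: 0.0
```

jog_arm(motion=[[[0,0,-3,0,0,0,1],[0,0,-7,0,0,0,1],[3,0.3,-11,0,0,0,1],[7,0.7,-14,0,0,0,1],[11,1.1,-15.2,0,0,0,1]]])

```text
t: 11.1
position: [512.1, 250.1, 218.4]
orientation: [0.661, 0.751, 0.003, 0.001]
force: [1.3, 0.3, -0.2]
gripper_width: 1.004
gripper_force: 0.0
```

jog_arm(motion=[[[3,0.5,0,0,0,0,1],[4.3,0.7,0,0,0,0,1],[4.3,0.7,0,0,0,0,1],[4.3,0.7,0,0,0,0,1]]])

```text
t: 11.5
position: [512.7, 290.3, 214.1]
orientation: [0.661, 0.751, -0.001, 0.0]
force: [0.6, -1.0, -0.0]
gripper_width: 0.995
gripper_force: 0.0
```

Run:
```python
from h import *
s=state(); im=grab_frame("wrist"); cv2.imwrite("pics/w3.png",im)
m=hsvmask(im,[0,150,70],[6,255,255])|hsvmask(im,[174,150,70],[180,255,255])
r=rect("wrist",blob(m,(333,193),50),107,s); print(r)
t=r[4]%90; t=t-90 if t>45 else t
go(r[0],r[1],62,t)
tp=grab_frame("top"); cv2.imwrite("pics/top1.png",tp)
print("blue",rect("top",blob(hsvmask(tp,[105,120,60],[125,255,255]),(320,195),15),107))
```

```text
[510.4 292.6  57.7  58.2   8.2]
shift [ 0.32 -0.21 15.23] turn [-0.02  0.06 -0.99] pos [512.9 289.9 214.3] F [-0.41  0.13  0.25] w 0.998 t 11.55
blue [511.8 138.9  52.7  50.9   7.3]
```

jog_arm(motion=[[[0.35,-0.2,3,0,0,0,1],[0.35,-0.2,7,0,0,0,1],[0.35,-0.2,11,0,0,0,1],[0.35,-0.2,14,0,0,0,1],[0.35,-0.2,15.1,0,0,0,1]]])

```text
t: 12.1
position: [508.7, 292.7, 60.7]
orientation: [0.661, 0.75, -0.002, -0.0]
force: [0.2, 0.6, -0.6]
gripper_width: 1.001
gripper_force: 0.0
```

jog_arm(motion=[[[0,0,0,0,0,0,1],[0,0,0,0,0,0,-1],[0,0,0,0,0,0,-1],[0,0,0,0,0,0,-1],[0,0,0,0,0,0,-1]]])

```text
t: 12.6
position: [510.3, 295.6, 64.5]
orientation: [0.66, 0.751, 0.001, 0.0]
force: [-0.0, -0.2, -0.3]
gripper_width: 0.723
gripper_force: 0.0
```

jog_arm(motion=[[[0,0,0,0,0,0,-1],[0,0,0,0,0,0,-1],[0,0,0,0,0,0,-1],[0,0,0,0,0,0,-1],[0,0,0,0,0,0,-1]]])

```text
t: 13.1
position: [510.2, 295.5, 64.2]
orientation: [0.66, 0.751, 0.0, -0.0]
force: [-2.2, -0.6, 5.7]
gripper_width: 0.663
gripper_force: 30.0
```

jog_arm(motion=[[[0,0,-1,0,0,0,-1],[0,0,-4,0,0,0,-1],[0,0,-8,0,0,0,-1],[0,0,-12,0,0,0,-1],[0,0,-14,0,0,0,-1]]])

```text
t: 13.6
position: [510.6, 295.5, 207.2]
orientation: [0.66, 0.751, 0.002, 0.0]
force: [1.4, -0.3, -4.5]
gripper_width: 0.667
gripper_force: 30.0
```

jog_arm(motion=[[[0,0,0,0,0,0,-1],[0,0,0,0,0,0,-1],[0,0,0,0,0,0,-1]]])

```text
t: 13.9
position: [508.9, 294.6, 201.3]
orientation: [0.66, 0.751, -0.002, -0.0]
force: [0.6, -0.2, -5.5]
gripper_width: 0.666
gripper_force: 30.0
```

Run:
```python
from h import *
go(495.3,-148.4,200,-14.5)
```

```text
shift [-43.76  -7.02   0.23] turn [-0.16  0.14 21.85] pos [508.9 294.6 201.3] F [ 0.64 -0.22 -5.53] w 0.666 t 13.9
```

jog_arm(motion=[[[-4,-0.7,0,0,0,2,-1],[-8.5,-1.4,0,0,0,5,-1],[-13,-2.1,0,0,0,7,-1],[-17.5,-2.8,0,0,0,9,-1],[-22,-3.5,0,0,0,11,-1]]])

```text
t: 14.4
position: [502.2, 70.6, 201.9]
orientation: [0.73, 0.684, -0.001, -0.001]
force: [0.6, 0.0, -6.0]
gripper_width: 0.667
gripper_force: 30.0
```

Run:
```python
from h import *
go(495.3,-148.4,200,-14.5)
```

```text
shift [-21.9    0.74   0.21] turn [-0.13  0.06 10.77] pos [502.2  70.6 201.9] F [ 0.6   0.01 -5.97] w 0.667 t 14.4
```

jog_arm(motion=[[[-4.5,0.1,0,0,0,2,-1],[-9,0.3,0,0,0,4,-1],[-13.5,0.4,0,0,0,6,-1],[-18,0.6,0,0,0,8.5,-1],[-21.8,0.7,0,0,0,10.8,-1]]])

```text
t: 14.9
position: [495.1, -147.9, 202.2]
orientation: [0.791, 0.611, -0.001, -0.0]
force: [0.9, 0.8, -6.2]
gripper_width: 0.662
gripper_force: 30.0
```

jog_arm(motion=[[[0,0,2,0,0,0,-1],[0,0,5,0,0,0,-1],[0,0,7,0,0,0,-1],[0,0,7,0,0,0,-1],[0,0,7,0,0,0,-1]]])

```text
t: 15.4
position: [496.0, -145.4, 133.2]
orientation: [0.79, 0.612, -0.001, -0.0]
force: [1.0, -0.4, -5.1]
gripper_width: 0.667
gripper_force: 30.0
```

Run:
```python
from h import *
go(495.3,-148.4,125,-14.5)
a=grab_frame("side")[230:400,270:450]; b=grab_frame("top")[150:250,370:480]; w=grab_frame("wrist")
cv2.imwrite("pics/w4.png",w);cv2.imwrite("pics/s4.png",grab_frame("side"));cv2.imwrite("pics/t4.png",grab_frame("top"))
A=cv2.resize(a,(400,378));B=cv2.resize(b,(400,378))
cv2.imwrite("pics/m4.png",np.vstack([np.hstack([A,B]),np.hstack([cv2.resize(w,(352,220)),np.zeros((220,448,3),np.uint8)])]))
```

```text
shift [-0.3   0.01  0.82] turn [-0.09  0.04  0.04] pos [ 496.  -145.4  133.2] F [ 0.95 -0.44 -5.06] w 0.667 t 15.4
```

View pics/m4.png

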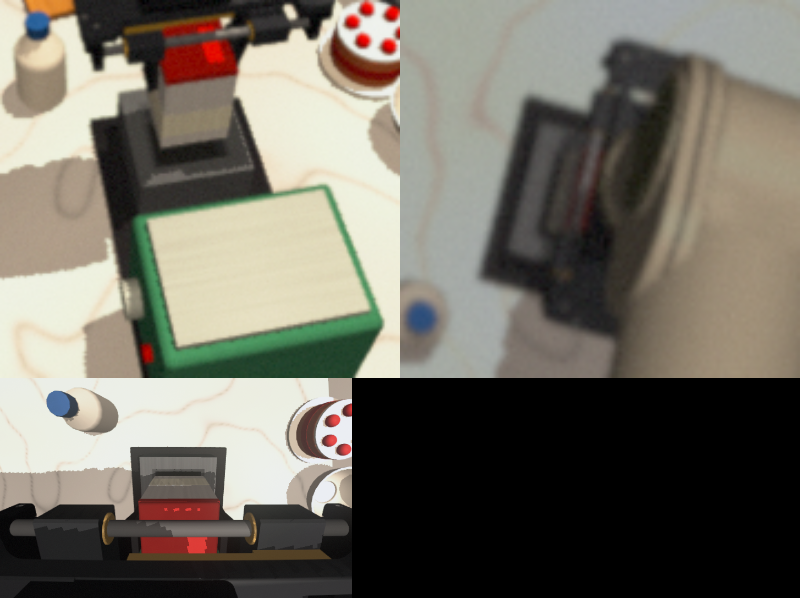

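The tin hangs just above the well. The wrist view shows the lid's +y edge (around row 222) and the block's top frame (from around row 142), so I can take the residual offset between them from this picture.

Run:
```python
from h import *
im=cv2.imread("pics/w4.png"); s=state(); g=cv2.cvtColor(im,cv2.COLOR_BGR2GRAY)
m=hsvmask(im,[0,150,40],[8,255,255])|hsvmask(im,[172,150,40],[180,255,255])
ys,xs=np.nonzero(m[210:250,230:420]); ys+=210; xs+=230
print("lid top row",[ (c,ys[xs==c].min()) for c in range(260,395,22) if (xs==c).any()], "cols",[(r,xs[ys==r].min(),xs[ys==r].max()) for r in (226,232)])
for c in (270,290,350,385): print(c,g[120:190,c][::1].tolist())
for r in (155,185): print(r,g[r,225:420].tolist())
```

```text
lid top row [(260, np.int64(220)), (282, np.int64(220)), (304, np.int64(220)), (326, np.int64(220)), (348, np.int64(220)), (370, np.int64(220)), (392, np.int64(223))] cols [(226, np.int64(252), np.int64(399)), (232, np.int64(251), np.int64(399))]
270 [237, 237, 237, 237, 237, 111, 63, 66, 70, 69, 70, 67, 69, 69, 68, 68, 66, 66, 66, 64, 64, 63, 63, 74, 117, 121, 120, 120, 121, 119, 119, 120, 119, 118, 118, 119, 118, 117, 117, 116, 118, 116, 118, 118, 118, 118, 116, 117, 116, 117, 117, 117, 117, 115, 116, 116, 78, 78, 77, 76, 77, 77, 76, 75, 76, 77, 75, 76, 75, 76]
290 [237, 237, 237, 237, 237, 118, 65, 65, 70, 70, 70, 69, 68, 67, 67, 66, 66, 63, 62, 64, 61, 60, 61, 73, 122, 124, 123, 123, 122, 122, 121, 121, 122, 122, 121, 122, 121, 122, 121, 122, 120, 121, 121, 121, 120, 110, 94, 90, 89, 86, 56, 45, 46, 44, 45, 44, 44, 44, 102, 103, 103, 104, 103, 106, 107, 107, 108, 110, 111, 113]
350 [237, 237, 237, 237, 237, 150, 71, 64, 73, 73, 70, 71, 72, 71, 71, 70, 70, 69, 62, 63, 62, 62, 60, 61, 124, 124, 125, 125, 124, 124, 123, 123, 123, 123, 123, 123, 123, 123, 123, 121, 121, 122, 121, 121
[... 1595 characters left out ...]
 78, 76, 76, 92, 110, 110, 108, 106, 108, 110, 111, 112, 112, 111, 108, 106, 106, 107, 110, 114, 117, 116, 115, 114, 117, 118, 117, 117, 114, 115, 114, 113, 111, 111, 110, 112, 113, 113, 114, 115, 116, 114, 112, 110, 109, 111, 113, 114, 113, 115, 116, 115, 113, 111, 110, 104, 104, 103, 107, 109, 109, 108, 107, 107, 106, 105, 106, 106, 107, 107, 109, 108, 106, 104, 105, 104, 104, 105, 105, 106, 110, 110, 110, 106, 105, 103, 106, 106, 106, 105, 107, 106, 106, 106, 107, 108, 109, 110, 109, 108, 107, 108, 87, 79, 77, 78, 78, 77, 80, 81, 80, 80, 79, 80, 80, 80, 82, 123, 125, 80, 65, 63, 65, 64, 64, 65, 66, 66, 67, 66, 67, 69, 69, 69, 70, 191, 236, 237, 236, 236, 237, 237, 237, 237, 236, 237, 236]
```

Run:
```python
from h import *
s=state(); Rt=R.from_quat(s["orientation"]).as_matrix()
T=lambda px,z:((np.c_[ray("wrist",px,z,s),[z]*len(px)]-s["position"])@Rt)[:,:2].round(1)
print("block edge",T([[270,143.7],[385,144]],60),"lat",T([[253.7,155],[393.9,155]],60))
print("bandmouth",T([[290,165.5],[350,165.5]],60))
for zb in (80,82): print("lid edge",T([[270,220],[370,220]],zb+95),"lat",T([[251.5,229],[399.5,229]],zb+95))
print("tin bottom +y edge",T([[290,178],[350,178]],81), s["position"])
```

```text
block edge [[ 44.8 -39. ]
 [ 44.6  42.6]] lat [[ 36.8 -51. ]
 [ 36.7  49.3]]
bandmouth [[ 29.2 -25.2]
 [ 29.2  18. ]]
lid edge [[ 27.5 -21.1]
 [ 27.5  17.6]] lat [[ 23.8 -28.5]
 [ 23.7  29.3]]
lid edge [[ 28.2 -20.7]
 [ 28.2  17.4]] lat [[ 24.6 -28. ]
 [ 24.5  28.8]]
tin bottom +y edge [[ 24.4 -23.2]
 [ 24.4  16.6]] [ 497.03289901 -145.45347822  134.41382818]
```

jog_arm(motion=[[[-0.12,-0.12,0,0,0,0,-1],[-0.12,-0.12,1.0,0,0,0,-1],[-0.12,-0.12,1.8,0,0,0,-1],[-0.12,-0.12,1.8,0,0,0,-1],[-0.12,-0.12,1.8,0,0,0,-1]]])

```text
t: 16.15
position: [494.7, -146.3, 115.1]
orientation: [0.79, 0.613, -0.0, -0.0]
force: [0.6, -0.1, -5.8]
gripper_width: 0.663
gripper_force: 30.0
```

jog_arm(motion=[[[0,0,0.2,0,0,0,-1],[0,0,0.4,0,0,0,-1],[0,0,0.6,0,0,0,-1],[0,0,0.6,0,0,0,-1]]])

```text
t: 16.55
position: [494.8, -146.2, 109.2]
orientation: [0.79, 0.613, -0.0, -0.0]
force: [0.0, -0.1, -4.9]
gripper_width: 0.664
gripper_force: 30.0
```

jog_arm(motion=[[[0,0,0.2,0,0,0,-1],[0,0,0.4,0,0,0,-1],[0,0,0.6,0,0,0,-1],[0,0,0.6,0,0,0,-1]]])

```text
t: 16.95
position: [494.8, -146.2, 103.2]
orientation: [0.79, 0.613, -0.0, -0.0]
force: [1.0, -0.0, -5.7]
gripper_width: 0.661
gripper_force: 30.0
```

jog_arm(motion=[[[0,0,0.2,0,0,0,-1],[0,0,0.4,0,0,0,-1],[0,0,0.4,0,0,0,-1]]])

```text
t: 17.25
position: [494.8, -146.2, 99.2]
orientation: [0.79, 0.613, -0.0, -0.0]
force: [0.2, 0.2, -5.0]
gripper_width: 0.666
gripper_force: 30.0
```

jog_arm(motion=[[[0,0,0.3,0,0,0,-1],[0,0,0.6,0,0,0,-1],[0,0,0.6,0,0,0,-1]]])

```text
t: 17.55
position: [494.7, -146.2, 93.0]
orientation: [0.79, 0.613, -0.0, -0.0]
force: [-0.2, -0.2, -4.7]
gripper_width: 0.663
gripper_force: 30.0
```

jog_arm(motion=[[[0,0,0.15,0,0,0,-1],[0,0,0.3,0,0,0,-1],[0,0,0.3,0,0,0,-1]]])

```text
t: 17.85
position: [494.9, -146.2, 90.3]
orientation: [0.79, 0.613, -0.0, -0.0]
force: [0.2, 0.3, -5.2]
gripper_width: 0.664
gripper_force: 30.0
```

jog_arm(motion=[[[0,0,0.15,0,0,0,-1],[0,0,0.3,0,0,0,-1],[0,0,0.3,0,0,0,-1]]])

```text
t: 18.15
position: [494.9, -146.2, 87.3]
orientation: [0.79, 0.613, -0.0, -0.0]
force: [-0.3, 0.3, -5.4]
gripper_width: 0.666
gripper_force: 30.0
```

jog_arm(motion=[[[0,0,0.15,0,0,0,-1],[0,0,0.3,0,0,0,-1],[0,0,0.4,0,0,0,-1],[0,0,0.4,0,0,0,-1]]])

```text
t: 18.55
position: [495.1, -146.3, 83.7]
orientation: [0.79, 0.613, 0.0, 0.0]
force: [-3.2, 0.6, 2.7]
gripper_width: 0.666
gripper_force: 30.0
```

jog_arm(motion=[[[0,0,0.1,0,0,0,-1],[0,0,0.2,0,0,0,-1],[0,0,0.2,0,0,0,-1]]])

```text
t: 18.85
position: [495.1, -146.3, 81.5]
orientation: [0.79, 0.613, 0.0, 0.0]
force: [-1.9, 0.6, 1.2]
gripper_width: 0.662
gripper_force: 30.0
```

Contact with the carriage came at about +2 N, so it is sliding as expected. I'll creep down from here.

jog_arm(motion=[[[0,0,0.07,0,0,0,-1],[0,0,0.07,0,0,0,-1]]])

```text
t: 19.05
position: [495.1, -146.3, 80.8]
orientation: [0.79, 0.613, 0.0, 0.0]
force: [-1.4, -0.3, 1.1]
gripper_width: 0.664
gripper_force: 30.0
```

jog_arm(motion=[[[0,0,0.04,0,0,0,-1],[0,0,0.04,0,0,0,-1]]])

```text
t: 19.25
position: [495.1, -146.3, 80.4]
orientation: [0.79, 0.613, 0.0, 0.0]
force: [-1.8, -0.2, 1.8]
gripper_width: 0.664
gripper_force: 30.0
```

jog_arm(motion=[[[0,0,0.03,0,0,0,-1],[0,0,0.06,0,0,0,-1],[0,0,0.06,0,0,0,-1]]])

```text
t: 19.55
position: [495.1, -146.3, 79.8]
orientation: [0.79, 0.613, 0.0, 0.0]
force: [-1.5, -0.3, 1.7]
gripper_width: 0.665
gripper_force: 30.0
```

jog_arm(motion=[[[0,0,0.04,0,0,0,-1],[0,0,0.08,0,0,0,-1],[0,0,0.08,0,0,0,-1]]])

```text
t: 19.85
position: [495.1, -146.3, 79.0]
orientation: [0.79, 0.613, 0.0, 0.0]
force: [-0.5, 0.1, 1.0]
gripper_width: 0.662
gripper_force: 30.0
```

jog_arm(motion=[[[0,0,0.04,0,0,0,-1],[0,0,0.08,0,0,0,-1],[0,0,0.08,0,0,0,-1]]])

```text
t: 20.15
position: [495.1, -146.3, 78.2]
orientation: [0.79, 0.613, 0.0, 0.0]
force: [-0.5, -1.1, 1.8]
gripper_width: 0.662
gripper_force: 30.0
```

jog_arm(motion=[[[0,0,0.04,0,0,0,-1],[0,0,0.08,0,0,0,-1],[0,0,0.08,0,0,0,-1]]])

```text
t: 20.45
position: [495.1, -146.3, 77.4]
orientation: [0.79, 0.613, 0.0, 0.0]
force: [0.5, -0.3, 1.4]
gripper_width: 0.665
gripper_force: 30.0
```

jog_arm(motion=[[[0,0,0.04,0,0,0,-1],[0,0,0.08,0,0,0,-1],[0,0,0.08,0,0,0,-1]]])

```text
t: 20.75
position: [495.1, -146.3, 76.6]
orientation: [0.79, 0.613, 0.0, 0.0]
force: [0.2, -1.0, 1.9]
gripper_width: 0.66
gripper_force: 30.0
```

jog_arm(motion=[[[0,0,0.04,0,0,0,-1],[0,0,0.08,0,0,0,-1],[0,0,0.08,0,0,0,-1]]])

```text
t: 21.05
position: [495.1, -146.3, 75.9]
orientation: [0.79, 0.613, 0.0, 0.0]
force: [0.4, -0.9, 3.0]
gripper_width: 0.668
gripper_force: 30.0
```

jog_arm(motion=[[[0,0,0.04,0,0,0,-1],[0,0,0.07,0,0,0,-1],[0,0,0.07,0,0,0,-1]]])

```text
t: 21.35
position: [495.1, -146.4, 75.7]
orientation: [0.79, 0.612, 0.0, -0.0]
force: [-3.0, -0.2, 12.0]
gripper_width: 0.666
gripper_force: 30.0
```

jog_arm(motion=[[[0,0,0.02,0,0,0,-1],[0,0,0.03,0,0,0,-1],[0,0,0.03,0,0,0,-1]]])

```text
t: 21.65
position: [495.1, -146.4, 75.7]
orientation: [0.791, 0.612, 0.0, -0.0]
force: [-5.0, -0.7, 15.0]
gripper_width: 0.663
gripper_force: 30.0
```

jog_arm(motion=[[[0,0,0.01,0,0,0,-1],[0,0,0.01,0,0,0,-1],[0,0,0.01,0,0,0,-1],[0,0,0.01,0,0,0,-1],[0,0,0.01,0,0,0,-1]]])

```text
t: 22.15
position: [495.1, -146.4, 75.7]
orientation: [0.791, 0.612, 0.0, -0.0]
force: [-4.4, 0.2, 16.8]
gripper_width: 0.659
gripper_force: 30.0
```

jog_arm(motion=[[[0,0,0,0,0,0,-1],[0,0,0,0,0,0,-1],[0,0,0,0,0,0,-1]]])

```text
t: 22.45
position: [495.2, -146.4, 75.7]
orientation: [0.79, 0.612, 0.0, -0.0]
force: [-4.8, -0.1, 16.7]
gripper_width: 0.665
gripper_force: 30.0
```

jog_arm(motion=[[[0,0,-0.07,0,0,0,-1],[0,0,-0.07,0,0,0,-1],[0,0,-0.07,0,0,0,1],[0,0,-0.07,0,0,0,1],[0,0,-0.07,0,0,0,1]]])

```text
t: 22.95
position: [494.8, -146.0, 75.1]
orientation: [0.79, 0.613, -0.0, -0.0]
force: [-0.2, -0.8, 0.8]
gripper_width: 0.853
gripper_force: 0.0
```

jog_arm(motion=[[[0,0,0,0,0,0,1],[0,0,0,0,0,0,1],[0,0,-2,0,0,0,1],[0,0,-5,0,0,0,1],[0,0,-8,0,0,0,1]]])

```text
t: 23.45
position: [494.6, -146.3, 156.1]
orientation: [0.79, 0.612, -0.0, -0.0]
force: [0.7, 0.4, 0.5]
gripper_width: 0.996
gripper_force: 0.0
```

jog_arm(motion=[[[2,0,-4,0,0,0,1],[5,0,-7,0,0,0,1],[9,0,-7,0,0,0,1],[13,0,-7,0,0,0,1],[15,0,-7,0,0,0,1]]])

```text
t: 23.95
position: [532.9, 3.1, 225.4]
orientation: [0.789, 0.614, 0.0, -0.0]
force: [0.3, -0.2, -0.3]
gripper_width: 1.001
gripper_force: 0.0
```

jog_arm(motion=[[[0,0,0,0,0,0,1],[0,0,0,0,0,0,1]]])

```text
t: 24.15
position: [532.3, -1.3, 225.3]
orientation: [0.79, 0.613, -0.0, 0.0]
force: [-0.6, 0.6, 0.8]
gripper_width: 1.005
gripper_force: 0.0
```

Run:
```python
from h import *
cv2.imwrite("pics/s5.png",grab_frame("side")); t=grab_frame("top"); cv2.imwrite("pics/t5.png",t)
```

```text
(no output)
```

View pics/s5.png

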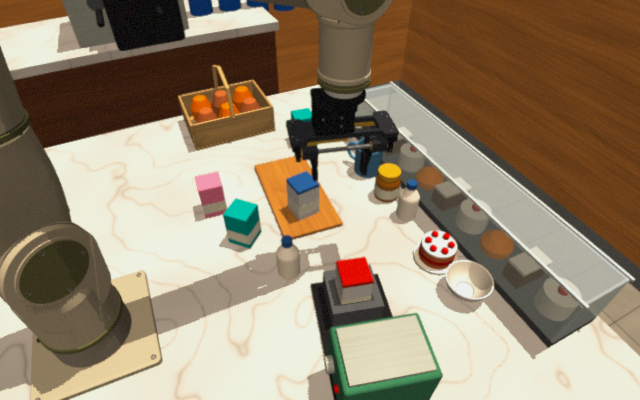

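The red tin is upright in the well at (354,275), blue stands on the board at (303,190), and the bystanders have not moved.

```bash
python3 -c "
from bench import job_done; print(job_done())"
```

```text
the job is handed in; nothing more can be done
None
```

The red tin was the heavier (about 5.3 N against 2 N for blue); it is seated upright in the well and was pressed onto the stop with about 17 N at the wrist, about 22 N with its own weight, while the blue tin stands on the board, and I've handed the job in at about 24 s.

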